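# Wind the dye mixer and hold the round flask down in its sprung ring

### The arm

A 6-joint arm with a two-finger parallel gripper is mounted at the origin on the work surface. World frame = base frame: x ahead of the robot, y to its left, z up, the work surface at z = 0. Lengths are in m, angles in rad, forces in N, time in s.
With the tool pointing down it reaches from about 0.375 to 0.975 m from the base axis. Payload 3.8 kg.
Tool frame: the origin (TCP) lies at the very end of the fingers, on their centre line; the grasp point (between the pads) lies bot.hold_point_z behind it (bot.hold_point_z is the distance from the TCP to the grasp point, in m); z points along the fingers, y is the line along which they close (so a half turn about z gives the same grasp; the last joint's range is limited). The gripper opens to 85 mm and grips with 20 to 120 N. Pads are 22 mm wide; open, the fingers measure 114 mm over their backs; the gripper's body (76 mm by 85 mm) begins 54 mm behind the grasp point. The pads swing forward as they close: fully open they stand 13 mm farther back than shut.
Start: joints at [-1.384, 0.264, 1.604, -0, 1.274, -0.037], TCP at [0.15, -0.658, 0.231] pointing down, gripper open.
Joint ranges: [-2.63, 2.63], [-0.94, 2.18], [0.31, 2.57], [-1.31, 4.45], [0, 2.66], [-2.55, 2.55]. Speed limits (rad/s): [2.57, 2.57, 3.14, 3.14, 3.14, 3.14].

### API

Orientations are given as a rotation vector (axis times angle).
In Python, from workcell import bot, vision, workorder gives the robot as it stands (bot), with the cameras (vision) and the job (workorder).
- The arm moves only by the shell command python3 jog.py [OPENING] [FORCE], which reads ROWS from standard input. ROWS is one flat JSON list of numbers that holds 1 to 5 rows one after another, with no inner brackets; each row has 4 numbers: dx, dy, dz in m, then a turn about the tool's z in rad; each row shifts and turns the commanded pose from where the row before left it, along the tool's axes as they then stand; what a row does not reach is not made up. A row lasts 1/8 s, in which the tool goes at most 0.0625 m and 0.188 rad, less where a joint would pass 70% of its speed; a pose out of reach is approached as far as the arm can. OPENING is the opening from 0.0 (shut) to 1.0 (fully open), set as the command begins (- or left out keeps the last). The fingers move at their own pace and stop on an object; FORCE is the grip in N (left out, the last holds). Time passes only in rows, so rows that do not move let the fingers close. It prints the time, the measured TCP pose, the force, the opening and the grip force at its end. Input that does not fit is refused with a message, and nothing moves.
- bot.read_state(): the state, without advancing time (a new reading comes with each control period).
- vision.read_camera(name): name is "side" or "top"; returns the picture (420x560x3 uint8, red, green, blue); there is no depth.
- vision.camera_info(name): a dict with "intrinsics" (3x3 intrinsics, pixels), "extrinsics" (4x4, takes a point from camera to world coordinates). Camera axes: x right, y down, z forward; pixel columns grow to the right and rows downward; lengths in m; the calibration is good to about 2 mm. A picture is of the moment at which its call begins. camera_info takes no time and is no camera call.
- workorder.finish_job(): hands the job in; it is judged then, once.
The state is a dict: "time": time; "q": joint angles; "joint_vel": joint speeds; "joint_torque": joint torques, N m; "tool_pos": TCP position; "tcp_rot": TCP orientation; "wrist_force": force on the tool from outside, world axes, zero at the start; "torque": the same for the moment, N m; "width": opening from 0.0 (shut) to 1.0 (fully open); "grip_force": force on a finger pad.
Only numpy, scipy, OpenCV 4.12 (cv2) and the standard library are available. Lean on these libraries where they do the work, as an engineer would, in place of code of your own. Each camera call takes 0.05 s, during which the arm holds its last target. There are 200 camera calls.

### The job

Wind the dye mixer's crank clockwise (seen from above) as far as it goes, up to two full turns, and leave it fully wound. Then take the round-bottomed flask out of its cork ring, keep it upright, and press it ball-down into the mixer's sprung ring cradle until the ring is down at the bottom of its travel. Finish holding it there: do not let go or ease off, and leave the other things on the bench where they are.

Things in the scene. Friction and masses are not known exactly. Their poses are not given: they have to be found in the camera images.
- mixer: wind-up dye mixer, fixed to the bench: a low grey housing 130 (x) x 300 (y) x 70 mm tall, origin at the centre of its underside. Seen from the robot the crank is on its left end (+y), the sprung ring cradle on its right end (-y); each 85 mm from the middle
- crank_axis (a point): point on the crank's vertical axis, 120 mm above the bench, at mid-height of the crank's knob; fixed to the housing at (0, 85, 120) mm
- knob_mid (a point): middle of the crank's knob: an upright wooden knob 22 mm in diameter and 40 mm tall (100 to 140 mm above the bench), 55 mm from the crank's axis. The knob spins freely on its own pin, so it can be held with the gripper's direction unchanged while the crank goes round. The steel crank arm lies under it, 90 to 98 mm above the bench
- crank (a joint): crank angle in rad; grows as the crank is wound clockwise seen from above. At 0 the knob lies in the housing's +x direction from the axis (away from the robot); it has hard stops at 0 and at 12.57 (two full turns from 0, fully wound; the knob is then again in the housing's +x direction). It starts somewhere in the first 0.4 turn, stays where it is left, and takes about 2 to 4 N at the knob
- cradle_ring (a point): centre of the sprung ring cradle: a level ring of 10 mm round steel bar, 48 mm inside and 68 mm outside diameter, standing on a coil spring and three rods; this point is 112 mm above the bench when the ring is up, and goes down with it. The flask's ball sits in it like an egg in a cup, the ball's centre then being 27 mm above this point
- cradle (a joint): how far the ring is pushed down, m: 0 up, 0.020 bottomed. The spring pushes back with 4 N at the top, rising to 12 N at the bottom, more than the flask's weight, so the ring comes up again when let go
- flask: stoppered round-bottomed amber glass flask, 145 mm tall, 0.13 to 0.25 kg: a ball 68 mm across, a straight neck 27 mm in diameter (66 to 127 mm above its lowest point), a black stopper 30 mm across and 18 mm tall. Origin at the ball's lowest point, z up along the neck. Starts upright in its cork ring, left or right of the mixer, its lowest point 6 mm above the bench
- flask_ball (a point): centre of the flask's ball, 34 mm above the flask's origin
- flask_neck (a point): point on the flask's axis in the neck, 100 mm above the flask's origin
- cork_ring: cork ring the flask stands in at the start, 78 mm outside diameter, 18 mm tall, fixed to the bench, origin under its centre
- cone_bottle: flat-bottomed conical bottle of the same amber glass as the flask, 72 mm wide at its foot, 140 mm tall, with the same black stopper, stands directly on the bench; NOT the flask; origin at the centre of its underside; bystander, loose
- tin_red: red polish tin, 80 mm across, 60 mm tall, origin under its centre; bystander, loose
- tin_brown: brown polish tin with black lid, 80 mm across, 42 mm tall, origin under its centre; bystander, loose
- tin_blue: blue polish tin with black lid, 76 mm across, 48 mm tall, origin under its centre; bystander, loose
- brush: shoe brush lying bristles down, 160 x 52 x 42 mm, origin under its centre, long axis x; bystander, loose
- hammer: hammer, about 260 mm long, lying on the bench on the far side of the mixer, origin under the middle of its length, long axis x; bystander, loose

How it is judged:
By the outcome, as a careful person would: the job done as asked, in the order asked, and still so for the second after the job is handed in, while the arm keeps its last pose, push and grip.
It also fails if it takes over 70 s, if anything falls off the work surface, if the arm or the gripper's body presses on something with over 40 N, if the wrist force passes 120 N, or if a joint passes its speed limit or range.

## Working session

There is one attempt and no reset: what is moved stays moved. The work goes in short steps, Python scripts to look and compute and a shell command to move; the robot and the scene stay as the last step left them, time stands still between calls to the robot, and variables do not carry over. Pictures are saved under pics/ and viewed, at most 10 in all, crops included, and the job is handed in when it is done.

```bash
ls; mkdir -p pics
python3 - <<'E'
from workcell import bot, vision, workorder
import cv2,numpy as np
np.set_printoptions(precision=4,suppress=True)
for n in("side","top"):
    cv2.imwrite(f"pics/{n}0.png",vision.read_camera(n)[:,:,::-1])
    i=vision.camera_info(n);print(i["intrinsics"],i["extrinsics"])
print(bot.hold_point_z,bot.read_state())
E
```

```text
jog.py
pics
workcell.py
[[434.9256   0.     280.5919]
 [  0.     434.9256 210.0314]
 [  0.       0.       1.    ]] [[-0.9979 -0.0292  0.0574  0.5031]
 [-0.0624  0.6596 -0.749   0.8836]
 [-0.016  -0.751  -0.6601  0.8615]
 [ 0.      0.      0.      1.    ]]
[[491.006    0.     274.6025]
 [  0.     491.006  211.668 ]
 [  0.       0.       1.    ]] [[-0.0105 -0.9968  0.0789  0.4795]
 [-0.9999  0.0111  0.0073 -0.0176]
 [-0.0081 -0.0788 -0.9969  1.21  ]
 [ 0.      0.      0.      1.    ]]
0.0187 {'time': 0.1, 'q': array([-1.3839,  0.2647,  1.6053,  0.    ,  1.2737, -0.0369]), 'joint_vel': array([ 0.0018, -0.0019, -0.0021,  0.0001,  0.0001, -0.0016]), 'joint_torque': array([  0.0002, -51.6706, -36.859 ,  -0.0001,   0.0063,   0.    ]), 'tool_pos': array([ 0.1497, -0.6575,  0.2301]), 'tcp_rot': array([-3.1199, -0.3505,  0.0002]), 'wrist_force': array([-0.4038,  0.0622, -0.5635]), 'torque': array([-0.0314, -0.0028,  0.0612]), 'grip_force': 0.0, 'width': 1.002228614833743}
```

View pics/top0.png

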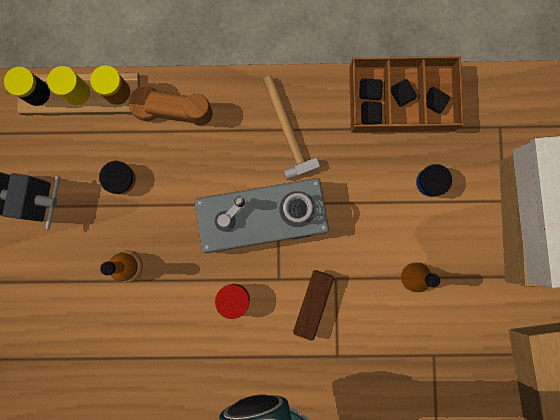

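View pics/side0.png

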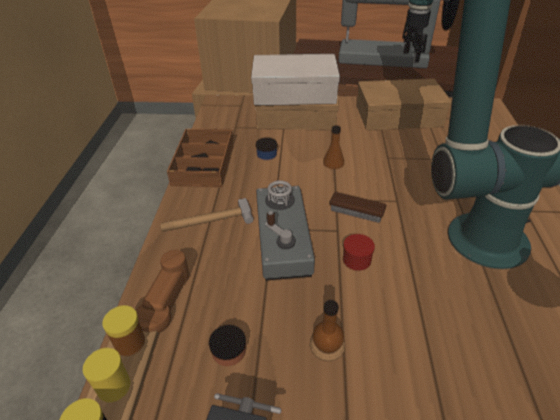

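The top view shows the mixer at (261,215), with the crank hub near (223,221), knob near (239,202) and cradle near (297,207). The round flask in its cork ring is on the left, at top (122,267) and side (328,335). The right-hand bottle at top (415,277) is the conical one. I'll zoom in next.

Run:
```python
import cv2,numpy as np
t=cv2.imread("pics/top0.png");s=cv2.imread("pics/side0.png")
c=lambda im,x,y,w,h,k:cv2.resize(im[y:y+h,x:x+w],None,fx=k,fy=k,interpolation=cv2.INTER_CUBIC)
a=c(t,190,170,140,90,4) #560x360
b=c(t,90,240,60,60,4)#240x240
cv2.imwrite("pics/z1.png",np.vstack([a,np.hstack([b,np.zeros((240,320,3),np.uint8)])]))
a=c(s,250,175,70,110,5);b=c(s,300,290,60,75,5)
o=np.zeros((550,650,3),np.uint8);o[:,:350]=a;o[:375,350:]=b
cv2.imwrite("pics/z2.png",o)
```

```text
(no output)
```

View pics/z1.png

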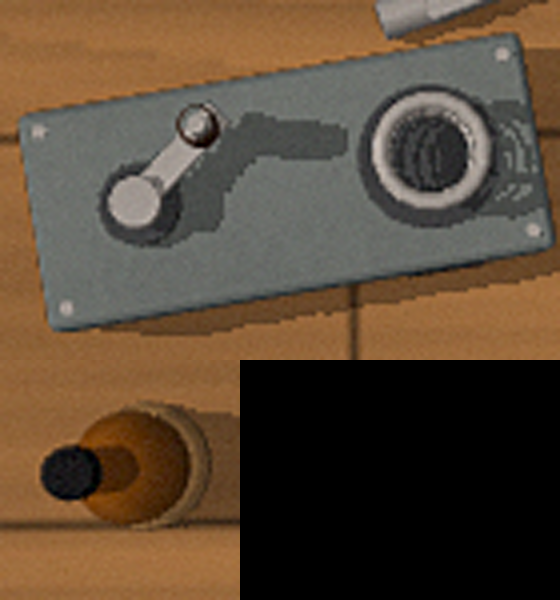

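View pics/z2.png

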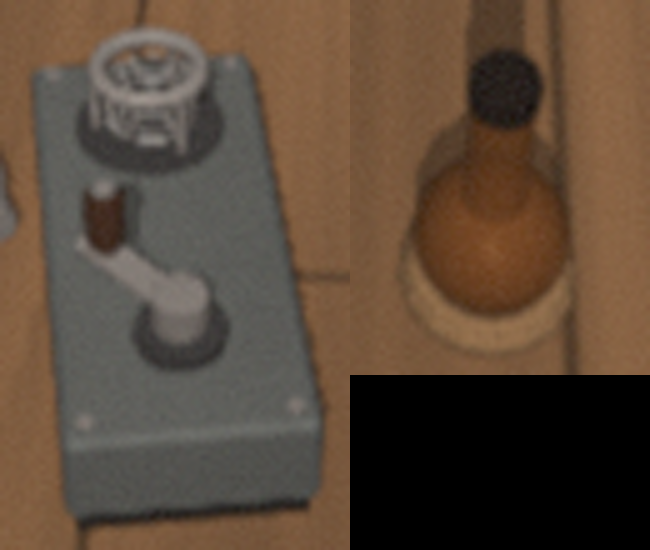

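The crops show, in crop pixels:

| Feature | Top crop | Side crop |
|---|---|---|
| Knob top | (198,125) | (103,187) |
| Hub top | (135,201) | (181,292) |
| Ring centre | (433,148) | (149,67) |
| Flask ball | (133,467) | (492,240) |
| Stopper | (71,472) | (505,88) |

Next I triangulate these and fit the housing corners.

```bash
cat > h.py <<'E'
import numpy as np
from workcell import bot, vision, workorder
np.set_printoptions(precision=4,suppress=True)
def ray(n,p):
    i=vision.camera_info(n);E=np.array(i["extrinsics"]);d=E[:3,:3]@np.linalg.solve(i["intrinsics"],[p[0],p[1],1]);return E[:3,3],d/np.linalg.norm(d)
def tri(pt,ps):
    A=0;b=0;R=[]
    for n,p in(("top",pt),("side",ps)):
        o,d=ray(n,p);P=np.eye(3)-np.outer(d,d);A=A+P;b=b+P@o;R.append((P,o))
    x=np.linalg.solve(A,b);return x,[np.linalg.norm(P@(x-o)) for P,o in R]
def atz(n,p,z):
    o,d=ray(n,p);return o+d*(z-o[2])/d[2]
def cp(p,off,k): return [(p[0]+.5)/k-.5+off[0],(p[1]+.5)/k-.5+off[1]]
E
python3 - <<'E'
from h import *
T=lambda x,y:cp((x,y),(190,170),4);F=lambda x,y:cp((x,y-360),(90,240),4)
S=lambda x,y:cp((x,y),(250,175),5);G=lambda x,y:cp((x-350,y),(300,290),5)
for n,a,b in(("knobtop",T(198,125),S(103,187)),("hubtop",T(135,201),S(181,290)),("ring",T(433,148),S(149,67)),("ball",F(133,467),G(492,240)),):print(n,*tri(a,b))
for p,q in(((38,131),(86,422)),((503,54),(230,62)),((533,230),(0,0)),((67,308),(297,405))):
    print("screw",atz("top",T(*p),.071), tri(T(*p),S(*q)) if q[0] else '')
C=[atz("top",T(*p),.07) for p in((20,118),(515,35),(555,243),(52,330))]
print("corners",C,np.mean(C,0))
print("stopper top",atz("top",F(71,472),.151),"ball at .04",atz("top",F(133,467),.04))
print("stop side",atz("side",G(505,80),.148))
print("hub .1",atz("top",T(135,201),.1),"knob .14",atz("top",T(198,125),.141),"ring .115",atz("top",T(433,148),.114))
E
```

```text
knobtop [0.5906 0.0681 0.1351] [np.float64(0.001289451136360766), np.float64(0.0012894511363609792)]
hubtop [0.5503 0.1066 0.1021] [np.float64(0.00043893229781607785), np.float64(0.00043893229781598363)]
ring [ 0.5774 -0.062   0.1095] [np.float64(5.461501326716748e-05), np.float64(5.4615013267041984e-05)]
ball [0.4461 0.3551 0.0324] [np.float64(0.0005710578025410187), np.float64(0.0005710578025409892)]
screw [0.5934 0.1666 0.071 ] (array([0.594 , 0.167 , 0.0688]), [np.float64(0.0003907756825825722), np.float64(0.0003907756825824859)])
screw [ 0.6355 -0.1052  0.071 ] (array([ 0.5823, -0.0988,  0.0957]), [np.float64(0.049465458265198055), np.float64(0.04946545826519806)])
screw [ 0.5324 -0.1209  0.071 ] 
screw [0.4902 0.1496 0.071 ] (array([0.4908, 0.1501, 0.068 ]), [np.float64(0.0005947659996600356), np.float64(0.0005947659996600545)])
corners [array([0.6012, 0.1773, 0.07  ]), array([ 0.6467, -0.1125,  0.07  ]), array([ 0.5248, -0.1336,  0.07  ]), array([0.4776, 0.1585, 0.07  ])] [0.5626 0.0224 0.07  ]
stopper top [0.4466 0.351  0.151 ] ball at .04 [0.4458 0.3527 0.04  ]
stop side [0.448  0.3562 0.148 ]
hub .1 [0.55   0.1068 0.1   ] knob .14 [0.5887 0.0676 0.141 ] ring .115 [ 0.577  -0.0619  0.114 ]
```

The fit gives a housing yaw of about 0.157. The positions are:

| Feature | Position |
|---|---|
| Crank axis | (.5497, .1066) |
| Knob | (.589, .068), so the crank is at about 0.93 rad |
| Ring | (.577, -.062, .11) |
| Flask | (.446, .353) |

I'll turn the tool to line up with world axes, then travel above the knob.

```bash
echo '[0, 0, 0, 0.112, 0, 0, 0, 0.112, 0.03, -0.05, 0, 0, 0.03, -0.05, 0, 0, 0.03, -0.05, 0, 0]' | python3 jog.py 1.0 && echo '[0.03, -0.05, 0, 0, 0.03, -0.05, 0, 0, 0.03, -0.05, 0, 0, 0.03, -0.05, 0, 0, 0.03, -0.05, 0, 0]' | python3 jog.py && echo '[0.03, -0.05, 0, 0, 0.03, -0.05, 0, 0, 0.03, -0.05, 0, 0, 0.03, -0.05, 0, 0, 0.03, -0.05, 0, 0]' | python3 jog.py; python3 -c "
from h import *
print(bot.read_state())"
```

```text
time: 0.72
tool_pos: [0.2403, -0.5064, 0.2305]
tcp_rot: [-3.14, 0.002, 0.0]
wrist_force: [1.2, -0.1, 0.4]
width: 1.0
grip_force: 0.0
time: 1.35
tool_pos: [0.3903, -0.2564, 0.231]
tcp_rot: [-3.142, 0.001, -0.0]
wrist_force: [-0.5, 0.3, 0.1]
width: 1.003
grip_force: 0.0
time: 1.98
tool_pos: [0.5404, -0.0064, 0.231]
tcp_rot: [3.141, 0.0, -0.0]
wrist_force: [0.5, -0.5, -0.1]
width: 1.003
grip_force: 0.0
{'time': 1.975, 'q': array([-0.0578,  0.0095,  1.8919, -0.0003,  1.2405,  1.513 ]), 'joint_vel': array([ 0.7991,  0.4302, -0.4239, -0.0038, -0.0114,  0.7974]), 'joint_torque': array([ -2.556 , -39.5194, -34.0671,   0.2178,   0.2535,  -0.8195]), 'tool_pos': array([ 0.5404, -0.0064,  0.231 ]), 'tcp_rot': array([ 3.1414,  0.0001, -0.0005]), 'wrist_force': array([ 0.5491, -0.5133, -0.0802]), 'torque': array([-0.0374, -0.0259, -0.0302]), 'grip_force': 0.0, 'width': 1.0031370372113662}
```

```bash
echo '[0.0243, -0.0372, 0, 0, 0.0243, -0.0372, 0, 0, 0, 0, 0.045, 0, 0, 0, 0.045, 0, 0, 0, 0.033, 0]' | python3 jog.py && echo '[0, 0, 0, 0, 0, 0, 0, 0, 0, 0, 0, 0, 0, 0, 0, 0]' | python3 jog.py 0.0 40 ; python3 -c "
from h import *
import cv2
s=vision.read_camera('side')[170:290,230:350,::-1];t=vision.read_camera('top')[150:270,180:300,::-1]
cv2.imwrite('pics/k1.png',cv2.resize(np.hstack([s,t]),None,fx=3,fy=3))"
```

```text
time: 2.6
tool_pos: [0.587, 0.0663, 0.1054]
tcp_rot: [3.141, 0.001, -0.005]
wrist_force: [-0.4, 0.1, -0.4]
width: 1.001
grip_force: 0.0
time: 3.1
tool_pos: [0.5902, 0.0668, 0.1108]
tcp_rot: [-3.14, 0.001, -0.006]
wrist_force: [0.5, 1.9, 3.4]
width: 0.241
grip_force: 39.3
```

View pics/k1.png

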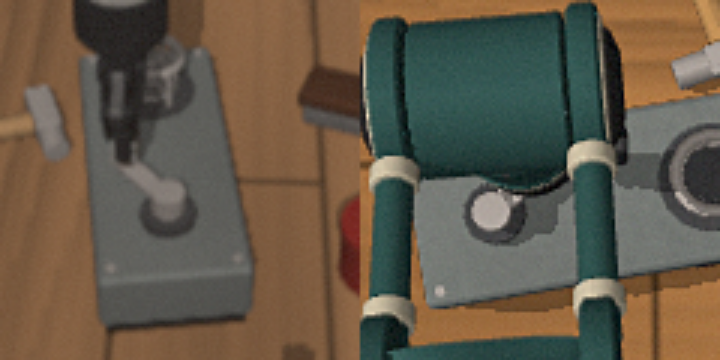

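The knob is held: in the side view the fingers straddle it above the crank arm, and the opening of 0.24 is about 20 mm. Next I compute the circle increments.

```bash
python3 -c "
from h import *
a=np.array([.5497,.1066]);h=np.pi/10
p0=-0.775
P=lambda f:a+.055*np.array([np.cos(f),np.sin(f)])
print(P(p0))
for k in range(4):
  print(json.dumps([[round(x,4) for x in (*( (P(p0-(j+1)*h)-P(p0-j*h))*[1,-1]),0,0)] for j in range(5*k,5*k+5)]) if 0 else [list(np.round((P(p0-(j+1)*h)-P(p0-j*h))*[1,-1],4)) for j in range(5*k,5*k+5)], P(p0-(5*k+5)*h))
"
```

```text
[0.589  0.0681]
[[np.float64(-0.0138), np.float64(0.0103)], [np.float64(-0.0163), np.float64(0.0055)], [np.float64(-0.0172), np.float64(0.0002)], [np.float64(-0.0164), np.float64(-0.0051)], [np.float64(-0.014), np.float64(-0.01)]] [0.5112 0.0673]
[[np.float64(-0.0103), np.float64(-0.0138)], [np.float64(-0.0055), np.float64(-0.0163)], [np.float64(-0.0002), np.float64(-0.0172)], [np.float64(0.0051), np.float64(-0.0164)], [np.float64(0.01), np.float64(-0.014)]] [0.5104 0.1451]
[[np.float64(0.0138), np.float64(-0.0103)], [np.float64(0.0163), np.float64(-0.0055)], [np.float64(0.0172), np.float64(-0.0002)], [np.float64(0.0164), np.float64(0.0051)], [np.float64(0.014), np.float64(0.01)]] [0.5882 0.1459]
[[np.float64(0.0103), np.float64(0.0138)], [np.float64(0.0055), np.float64(0.0163)], [np.float64(0.0002), np.float64(0.0172)], [np.float64(-0.0051), np.float64(0.0164)], [np.float64(-0.01), np.float64(0.014)]] [0.589  0.0681]
```

```bash
echo '[-0.0138, 0.0103, -0.002, 0, -0.0163, 0.0055, 0, 0, -0.0172, 0.0002, 0, 0, -0.0164, -0.0051, 0, 0, -0.014, -0.01, 0, 0]' | python3 jog.py
```

```text
time: 3.82
tool_pos: [0.5141, 0.0675, 0.1111]
tcp_rot: [-3.137, 0.003, -0.015]
wrist_force: [15.9, 11.1, -13.4]
width: 0.24
grip_force: 39.5
```

```bash
echo '[-0.0083, -0.0153, 0.002, 0, -0.0055, -0.0163, 0, 0, -0.0002, -0.0172, 0, 0, 0.0051, -0.0164, 0, 0, 0.01, -0.014, 0, 0]' | python3 jog.py
```

```text
time: 4.45
tool_pos: [0.5121, 0.1444, 0.1107]
tcp_rot: [3.141, 0.0, 0.002]
wrist_force: [-2.3, -3.5, 9.3]
width: 0.239
grip_force: 42.0
```

```bash
echo '[0.0138, -0.0103, -0.001, 0, 0.0163, -0.0055, 0, 0, 0.0172, -0.0002, 0, 0, 0.0164, 0.0051, 0, 0, 0.014, 0.01, 0, 0]' | python3 jog.py && echo '[0.0103, 0.0138, 0, 0, 0.0055, 0.0163, 0, 0, 0.0002, 0.0172, 0, 0, -0.0051, 0.0164, 0, 0, -0.01, 0.014, 0, 0]' | python3 jog.py
```

```text
time: 5.08
tool_pos: [0.5909, 0.1469, 0.1109]
tcp_rot: [-3.139, -0.0, -0.004]
wrist_force: [-2.2, 4.1, 4.2]
width: 0.238
grip_force: 41.5
time: 5.7
tool_pos: [0.5908, 0.0671, 0.1107]
tcp_rot: [-3.14, 0.002, -0.002]
wrist_force: [-3.0, 7.9, 8.7]
width: 0.239
grip_force: 41.9
```

```bash
echo '[-0.0138, 0.0103, 0, 0, -0.0163, 0.0055, 0, 0, -0.0172, 0.0002, 0, 0, -0.0164, -0.0051, 0, 0, -0.014, -0.01, 0, 0]' | python3 jog.py && echo '[-0.0103, -0.0138, 0, 0, -0.0055, -0.0163, 0, 0, -0.0002, -0.0172, 0, 0, 0.0051, -0.0164, 0, 0, 0.01, -0.014, 0, 0]' | python3 jog.py && echo '[0.0138, -0.0103, 0, 0, 0.0163, -0.0055, 0, 0, 0.0172, -0.0002, 0, 0, 0.0164, 0.0051, 0, 0, 0.014, 0.01, 0, 0]' | python3 jog.py
```

```text
time: 6.32
tool_pos: [0.5151, 0.0668, 0.1109]
tcp_rot: [-3.14, 0.002, -0.012]
wrist_force: [10.1, 5.5, -1.0]
width: 0.237
grip_force: 40.9
time: 6.95
tool_pos: [0.5113, 0.1436, 0.1107]
tcp_rot: [3.14, 0.0, -0.002]
wrist_force: [-1.5, -3.4, 10.4]
width: 0.238
grip_force: 42.1
time: 7.58
tool_pos: [0.5908, 0.147, 0.1108]
tcp_rot: [-3.138, 0.0, -0.003]
wrist_force: [0.3, 5.3, 7.2]
width: 0.241
grip_force: 41.8
```

```bash
echo '[0.0103, 0.0138, 0, 0, 0.0055, 0.0163, 0, 0, 0, 0.003, 0, 0, 0, 0, 0, 0]' | python3 jog.py
```

```text
time: 8.07
tool_pos: [0.6071, 0.1153, 0.1109]
tcp_rot: [-3.135, 0.003, -0.007]
wrist_force: [3.7, 12.4, 3.5]
width: 0.24
grip_force: 41.6
```

```bash
echo '[0, 0.002, 0, 0, 0, 0, 0, 0, 0, 0, 0, 0]' | python3 jog.py
```

```text
time: 8.45
tool_pos: [0.6071, 0.1151, 0.111]
tcp_rot: [-3.133, 0.002, -0.008]
wrist_force: [3.4, 18.8, 3.4]
width: 0.238
grip_force: 41.6
```

The stop is reached: the knob doesn't move and the force rises to 19 N. I'll release, rise and go above the flask.

```bash
echo '[0, -0.002, 0, 0, 0, 0, 0, 0, 0, 0, 0, 0, 0, 0, -0.01, 0, 0, 0, -0.03, 0]' | python3 jog.py 1.0 && echo '[0, 0, -0.045, 0, 0, 0, -0.035, 0]' | python3 jog.py && echo '[-0.032, -0.048, 0, 0, -0.032, -0.048, 0, 0, -0.032, -0.048, 0, 0, -0.032, -0.048, 0, 0, -0.032, -0.048, 0, 0]' | python3 jog.py; echo '[0, 0, 0, 0]' | python3 jog.py
python3 -c "
from h import *
import cv2
s=vision.read_camera('side')[170:395,240:380,::-1];t=vision.read_camera('top')[170:260,190:330,::-1]
o=np.zeros((225,280,3),np.uint8);o[:,:140]=s;o[:90,140:]=t
cv2.imwrite('pics/k2.png',cv2.resize(o,None,fx=2.6,fy=2.6))"
```

```text
time: 9.07
tool_pos: [0.6037, 0.1115, 0.1479]
tcp_rot: [3.141, -0.001, -0.008]
wrist_force: [-0.0, 0.0, 0.4]
width: 1.002
grip_force: 0.0
time: 9.32
tool_pos: [0.6059, 0.1119, 0.2319]
tcp_rot: [-3.142, 0.001, -0.003]
wrist_force: [0.3, -0.1, -0.7]
width: 0.999
grip_force: 0.0
time: 9.95
tool_pos: [0.4447, 0.3534, 0.2303]
tcp_rot: [-3.141, 0.001, -0.002]
wrist_force: [1.3, 0.5, -0.7]
width: 0.997
grip_force: 0.0
time: 10.07
tool_pos: [0.4434, 0.355, 0.2301]
tcp_rot: [-3.14, -0.008, -0.0]
wrist_force: [-0.5, -0.5, 1.1]
width: 0.999
grip_force: 0.0
```

View pics/k2.png

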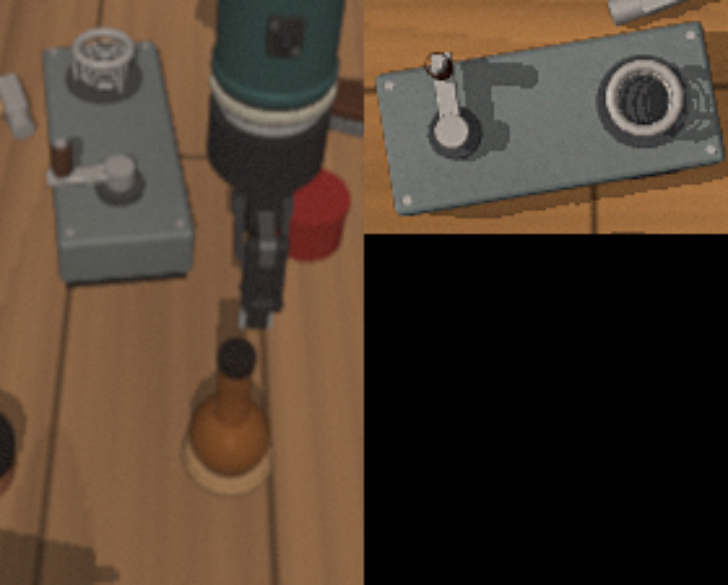

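The side view shows the crank knob in the housing's +x direction, so it's fully wound. The open fingers are above the flask. I'll descend and grip the neck.

```bash
echo '[0.001, 0.001, 0.04, 0, 0, 0, 0.04, 0, 0, 0, 0.04, 0, 0, 0, 0.02, 0, 0, 0, 0, 0]' | python3 jog.py && echo '[0, 0, 0, 0, 0, 0, 0, 0, 0, 0, 0, 0, 0, 0, 0, 0, 0, 0, 0, 0]' | python3 jog.py 0.0 60
```

```text
time: 10.8
tool_pos: [0.4461, 0.3486, 0.0873]
tcp_rot: [3.138, -0.004, -0.006]
wrist_force: [1.5, 0.9, 0.1]
width: 1.005
grip_force: 0.0
time: 11.42
tool_pos: [0.4475, 0.353, 0.0909]
tcp_rot: [-3.138, 0.0, -0.004]
wrist_force: [-1.6, 4.5, 6.0]
width: 0.299
grip_force: 57.7
```

```bash
echo '[0, 0, -0.02, 0, 0, 0, -0.04, 0, 0, 0, -0.04, 0, 0, 0, -0.04, 0, 0, 0, -0.02, 0]' | python3 jog.py && echo '[0.013, 0.0415, 0, 0, 0.013, 0.0415, 0, 0, 0.013, 0.0415, 0, 0, 0.013, 0.0415, 0, 0, 0.013, 0.0415, 0, 0]' | python3 jog.py && echo '[0.013, 0.0415, 0, 0, 0.013, 0.0415, 0, 0, 0.013, 0.0415, 0, 0, 0.013, 0.0415, 0, 0, 0.013, 0.0415, 0, 0]' | python3 jog.py && echo '[0, 0, 0, 0, 0, 0, 0, 0, 0, 0, 0, 0]' | python3 jog.py
python3 -c "
from h import *
import cv2
s=vision.read_camera('side')[30:280,200:350,::-1];t=vision.read_camera('top')[130:280,200:350,::-1]
o=np.zeros((250,300,3),np.uint8);o[:,:150]=s;o[:150,150:]=t
cv2.imwrite('pics/f1.png',cv2.resize(o,None,fx=2.4,fy=2.4,interpolation=cv2.INTER_CUBIC))"
```

```text
time: 12.05
tool_pos: [0.4469, 0.3512, 0.251]
tcp_rot: [-3.141, 0.0, -0.003]
wrist_force: [0.1, 0.2, -0.9]
width: 0.303
grip_force: 57.9
time: 12.68
tool_pos: [0.5106, 0.1419, 0.2475]
tcp_rot: [3.14, 0.0, -0.005]
wrist_force: [1.3, -0.0, -2.1]
width: 0.301
grip_force: 57.8
time: 13.3
tool_pos: [0.5755, -0.0653, 0.2474]
tcp_rot: [-3.142, 0.0, 0.005]
wrist_force: [0.5, -0.1, -2.2]
width: 0.301
grip_force: 57.8
time: 13.68
tool_pos: [0.5758, -0.0627, 0.2486]
tcp_rot: [-3.141, -0.001, 0.002]
wrist_force: [-0.6, 0.6, -1.4]
width: 0.305
grip_force: 58.2
```

View pics/f1.png

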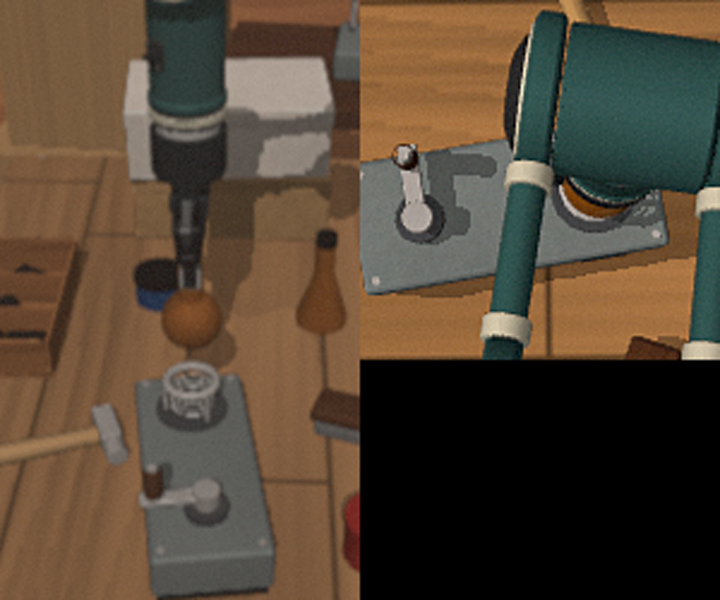

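The flask hangs upright above the ring: ball at side crop (192,318), ring at (192,382). I check the ball's position against the ring.

```bash
python3 -c "
from h import *
print(atz('side',cp((191.5,318),(200,30),2.4),.1976),atz('side',cp((191,380),(200,30),2.4),.115))"
```

```text
[ 0.5756 -0.0607  0.1976] [ 0.5772 -0.055   0.115 ]
```

```bash
echo '[0.001, -0.0005, 0.03, 0, 0, 0, 0.022, 0, 0, 0, 0.004, 0, 0, 0, 0.004, 0, 0, 0, 0, 0]' | python3 jog.py - 80 && echo '[0, 0, 0.003, 0, 0, 0, 0.003, 0, 0, 0, 0.003, 0, 0, 0, 0, 0]' | python3 jog.py
```

```text
time: 14.4
tool_pos: [0.5779, -0.0629, 0.1905]
tcp_rot: [-3.141, 0.0, -0.002]
wrist_force: [-0.1, 1.0, -0.7]
width: 0.301
grip_force: 77.2
time: 14.9
tool_pos: [0.578, -0.063, 0.181]
tcp_rot: [-3.141, 0.0, -0.002]
wrist_force: [-1.1, 4.2, 6.8]
width: 0.299
grip_force: 77.6
```

```bash
echo '[0, -0.0005, 0.003, 0, 0, 0, 0.003, 0, 0, 0, 0.003, 0, 0, 0, 0, 0]' | python3 jog.py - 100 && echo '[0, 0, 0.003, 0, 0, 0, 0, 0, 0, 0, 0, 0]' | python3 jog.py && echo '[0, 0, 0.002, 0, 0, 0, 0, 0, 0, 0, 0, 0]' | python3 jog.py
```

```text
time: 15.4
tool_pos: [0.5782, -0.0629, 0.1727]
tcp_rot: [3.141, -0.0, 0.003]
wrist_force: [-3.8, 2.3, 9.4]
width: 0.297
grip_force: 95.3
time: 15.78
tool_pos: [0.5782, -0.0627, 0.1702]
tcp_rot: [3.142, -0.0, 0.003]
wrist_force: [-4.0, 3.8, 9.5]
width: 0.299
grip_force: 95.4
time: 16.15
tool_pos: [0.5784, -0.0627, 0.1699]
tcp_rot: [3.142, -0.001, 0.004]
wrist_force: [-7.4, 3.8, 17.1]
width: 0.298
grip_force: 95.9
```

The ring has bottomed: z stays at 0.170 while the force jumps to 17 N. I'll take off some side load, press slightly more and check.

```bash
echo '[-0.0007, 0, 0.001, 0, 0, 0, 0, 0, 0, 0, 0, 0, 0, 0, 0, 0, 0, 0, 0, 0]' | python3 jog.py
python3 -c "
from h import *
import cv2
s=vision.read_camera('side')[100:270,200:400,::-1]
cv2.imwrite('pics/f2.png',cv2.resize(s,None,fx=3.4,fy=3.4,interpolation=cv2.INTER_CUBIC))"
```

```text
time: 16.77
tool_pos: [0.5783, -0.0626, 0.1698]
tcp_rot: [3.141, -0.0, 0.007]
wrist_force: [-6.4, 3.9, 21.2]
width: 0.294
grip_force: 95.9
```

View pics/f2.png

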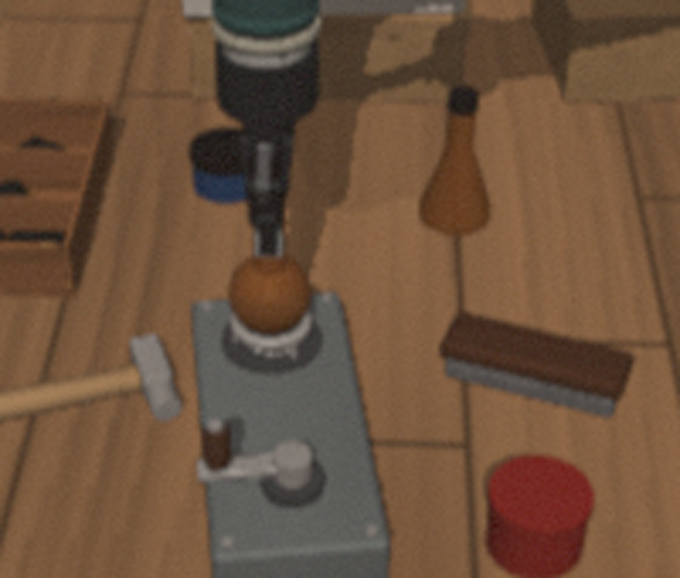

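The ball is seated at crop (270,295), upright, with the ring fully down on its spring. The crank is still wound and the bystanders are where they were. Handing in.

```bash
python3 -c "
from workcell import bot, vision, workorder
print(workorder.finish_job())"
```

```text
the job is handed in; nothing more can be done
None
```

I wound the crank clockwise to its hard stop and left it there, then took the flask from its cork ring and am holding it upright in the cradle with the ring bottomed (about 21 N of push); nothing else on the bench looked disturbed, and the job was handed in at about 17 s, though the hand-in returned no verdict.

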